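Take a sample tube from the cooler and hold it leaning over the viewing tile

TASK

Slide the cooler's cover fully open, draw the tall capped tube out of its well, and hold it over the middle of the white viewing tile, cap up and leaning over to about 45 degrees, with its middle about 20 cm above the bench. Finish while still holding it there, steady and touching nothing else; leave the cover open, the short vial in its well and everything else on the bench where it stands.

Things in the scene. Friction and masses are not known exactly. Their poses are not given: they have to be found in the camera images.
- cooler: White sample cooler, fixed: box 170 (its x) x 330 (y) x 135 mm high. Origin: centre of underside; z up. Its -y half is an open compartment, inside 140 (x) x 150 (y) mm, centred at local (0, -80) mm, walls 15 mm (10 at the -y end), aluminium floor 75 mm above the bench with two wells, 31 mm wide, 65 mm deep, at local (0, -110) and (0, -50) mm. The +y half is a closed deck of the same height.
- cover (a joint): Grey flat cover, 150 x 165 x 6 mm, in guides on top of the cooler (upper face 142 mm above the bench). 0 m = compartment fully covered; grows as the cover slides along the cooler's own +y, over the deck; 0.155 m = fully open, at its stop. About 2 N of friction; it stays where it is left.
- cover_handle (a point): Middle of the upright black handle bar on the cover: 70 mm along the cooler's x, 12 mm thick along its y, 30 mm tall (this point is 157 mm above the bench, the top 172 mm). Moves with the cover; axes as the cooler's.
- tube_mid (a point): Centre (half-way up) of the tall capped sample tube: 118 mm long, body 28 mm wide, tapered over the lowest 14 mm, white cap 32 mm wide on the top 30 mm; 40 to 85 g. z runs from foot to cap. It stands upright in either well: foot 10 mm and cap top 128 mm above the bench, so 53 mm stand free above the compartment floor.
- vial_mid (a point): Centre (half-way up) of the short capped vial: 80 mm long, 28 mm diameter, white cap of 32 mm diameter on the top 12 mm. It stands in the other well, its top only 15 mm above the compartment floor. Not to be taken out.
- tile: White square viewing tile, 150 x 150 x 8 mm, fixed flat on the bench. Origin at the centre of its underside.
- amber: Bystander: amber glass jar with a green cap, 44 mm diameter, 85 mm tall. Origin under its centre.
- beaker: Bystander: glass beaker, 60 mm wide, 80 mm tall. Origin under its centre.
- small_beaker: Bystander: small glass beaker, 48 mm wide, 60 mm tall. Origin under its centre.
- dish: Bystander: flat round clear dish, 88 mm diameter, 16 mm high. Origin under its centre.
- big_bottle: Bystander: wide white bottle with a black cap, 84 mm diameter, 170 mm tall. Origin under its centre.
- wash_bottle: Bystander: white bottle with a blue cap, 66 mm diameter, 150 mm tall. Origin under its centre.
- tip_box: Bystander: box of pipette tips, 85 x 120 x 63 mm. Origin under its centre.
Not all that is in view belongs to the job. Of the things like the tile, leave any that is brown; of the rest the smaller one is meant.

How it is judged:
By the outcome, as a careful person would: the job done as asked, in the order asked, and still so for the second after the job is handed in, while the arm keeps its last pose, push and grip.
It also fails if it takes over 51 s, if anything falls off the work surface, if the arm or the gripper's body presses on something with over 40 N, if the wrist force passes 120 N, or if a joint passes its speed limit or range.

ROBOT

A 6-joint arm with a two-finger parallel gripper is mounted at the origin on the work surface. World frame = base frame: x ahead of the robot, y to its left, z up, the work surface at z = 0. Lengths are in m, angles in degrees, forces in N, time in s.
With the tool pointing down it reaches from about 0.375 to 0.9 m from the base axis. Payload 3.1 kg.
Tool frame: the origin (TCP) lies at the very end of the fingers, on their centre line; the grasp point (between the pads) lies 19 mm behind it; x points along the fingers, y is the direction in which the jaws open and shut, and the axes are right-handed (so a half turn about x gives the same grasp; the last joint's range is limited). The gripper opens to 85 mm and grips with 20 to 120 N. Pads are 22 mm wide; open, the fingers measure 114 mm over their backs; the gripper's body (76 mm by 85 mm) begins 54 mm behind the grasp point. The pads swing forward as they close: fully open they stand 13 mm farther back than shut.
Start: joints at [-84.597, 30.224, 82.088, -0, 67.689, -10.227], TCP at [0.168, -0.602, 0.231] pointing down, gripper open.
Joint ranges: [-176.69, 176.69], [-43.24, 126.21], [12.49, 139.97], [-82, 262], [0, 151.66], [-163.58, 163.58]. Speed limits (degrees/s): [159.86, 159.86, 180, 180, 180, 180].

INTERFACE

Orientations are given as [roll, pitch, yaw] about the fixed x, y, z axes, in that order (R = Rz(yaw) Ry(pitch) Rx(roll)).
In Python, from cell import arm gives the robot as it stands. The module is installed in compiled form; this text tells all that it offers.
- The arm moves only by the tool move_arm, never from a script. Its argument "steps" is a list of rows, each an object of numbers: "rx", "ry", "rz": the turn, a rotation vector about the tool's x, y, z in units of 8 degrees (1.0 is 8 degrees); "x", "y", "z": the shift along the tool's x, y, z in units of 40 mm (1.0 is 40 mm); "gripper": the finger opening in mm, from 0 to 85.4. In form: [{"rx": .., "ry": .., "rz": .., "x": .., "y": .., "z": .., "gripper": ..}, ...]. A call has 1 to 10 rows; each row shifts and turns the pose as measured when the row begins, along the tool's axes as they then stand; what a row does not reach is not made up. A row lasts 1/8 s, in which the tool goes at most 62.5 mm and 10.7 degrees, less where a joint would pass 70% of its speed; a pose out of reach is approached as far as the arm can. A call is refused whole if a number of a shift passes 1 or a number of a turn 1, either way. A call with a gripper value outside its range is refused whole. The fingers move at their own pace and stop on an object; "squeeze" is the grip in N (left out, the last holds). Time passes only in rows, so rows that do not move let the fingers close. It gives the time, the measured TCP pose, the force and the opening at its end, in the units of the state.
- arm.sense(): the state, without advancing time (a new reading comes with each control period).
- arm.get_image(name): name is "side" or "top" or "wrist"; returns a dict with "color" (400x640x3 uint8, blue, green, red), "depth" (400x640 float32, m along the optical axis (not along the pixel's ray), 0 where there is no reading), "fx", "fy", "cx", "cy" (pixels), "rvec" (rotation vector, rad) and "tvec" (3), from world to camera coordinates, as OpenCV has them; the wrist camera has in their place "tool_from_camera" (4x4, takes a point from camera to tool coordinates, whose origin is the TCP and whose axes are the tool frame's). Camera axes: x right, y down, z forward; pixel columns grow to the right and rows downward; lengths in m; the calibration is good to about 2 mm. A picture is of the moment at which its call begins: read the wrist's pose just before it.
- arm.hand_in(): hands the job in, once; it reports no verdict.
The state is a dict: "time": time; "joint_positions": joint angles; "joint_vel": joint speeds; "joint_efforts": joint torques, N m; "tcp_pos": TCP position; "tool_rot": TCP orientation; "wrist_force": force on the tool from outside, world axes, zero at the start; "wrist_torque": the same for the moment, N m; "grip_width": finger opening in m.
Only numpy, scipy, OpenCV 4.12 (cv2) and the standard library are available. Lean on these libraries where they do the work, as an engineer would, in place of code of your own. Each camera call takes 0.05 s, during which the arm holds its last target.

## Working session

There is one attempt and no reset: what is moved stays moved. The work goes in short steps, Python scripts to look and compute and a tool call to move; the robot and the scene stay as the last step left them, time stands still between calls to the robot, and variables do not carry over. Pictures are saved under pics/ and viewed, and the job is handed in when it is done.

Besides the shell and the picture viewer there is one more tool, called as name(argument=value, ...), one argument or row to a line, values as JSON. move_arm: Moves the arm, as the interface text tells. Its arguments: {"type":"object","properties":{"steps":{"type":"array"},"squeeze":{"type":"number"}},"required":["steps"]}

```bash
mkdir -p pics; cat > h.py <<'E'
import numpy as np, cv2
from cell import arm
from scipy.spatial.transform import Rotation as R
def get(n):
    s=arm.sense(); im=arm.get_image(n); 
    if n=="wrist":
        T=np.eye(4); T[:3,:3]=R.from_euler('xyz',s['tool_rot'],degrees=True).as_matrix(); T[:3,3]=s['tcp_pos']
        im['wc']=T@np.array(im['tool_from_camera'])
    else:
        M=np.eye(4); M[:3,:3]=cv2.Rodrigues(np.array(im['rvec'],float))[0]; M[:3,3]=np.ravel(im['tvec']); im['wc']=np.linalg.inv(M)
    return im
def ray(im,u,v,z):
    d=im['wc'][:3,:3]@np.array([(u-im['cx'])/im['fx'],(v-im['cy'])/im['fy'],1]); o=im['wc'][:3,3]
    return o+d*(z-o[2])/d[2]
def cloud(im):
    v,u=np.mgrid[0:400,0:640]; d=im['depth']
    p=np.stack([(u-im['cx'])/im['fx']*d,(v-im['cy'])/im['fy']*d,d],-1)
    return p@im['wc'][:3,:3].T+im['wc'][:3,3]
def proj(im,P):
    c=np.linalg.inv(im['wc'])@np.append(P,1); return im['fx']*c[0]/c[2]+im['cx'],im['fy']*c[1]/c[2]+im['cy']
E
python3 - <<'E'
from h import *
import pickle
for n in ["top","side","wrist"]:
    im=get(n); cv2.imwrite(f"pics/{n}0.png",im['color']); pickle.dump(im,open(f"{n}0.pkl","wb")); print(n,im['wc'].round(3).tolist(),im['fx'])
print(arm.sense())
E
```

```text
top [[0.022, -0.998, 0.066, 0.39], [-1.0, -0.02, 0.023, -0.012], [-0.022, -0.067, -0.998, 1.245], [0.0, 0.0, 0.0, 1.0]] 390.2093520869207
side [[-0.707, -0.474, 0.525, -0.164], [-0.707, 0.492, -0.508, 0.646], [-0.018, -0.73, -0.683, 0.974], [0.0, 0.0, 0.0, 1.0]] 385.69744915604167
wrist [[0.27, -0.918, -0.29, 0.243], [-0.963, -0.258, -0.08, -0.579], [-0.001, 0.301, -0.954, 0.373], [0.0, 0.0, 0.0, 1.0]] 348.34009582864945
{'time': 0.15, 'joint_positions': array([-8.45964549e+01,  3.02690713e+01,  8.21413812e+01, -1.19795978e-03,
        6.76884996e+01, -1.02286456e+01]), 'joint_vel': array([-0.01823295, -0.12272318, -0.17592429, -0.0112003 , -0.04255978,
        0.01901733]), 'joint_efforts': array([ 5.75085542e-04, -4.42744732e+01, -1.78275561e+01, -2.13584658e-04,
        5.60640270e-03, -1.00611129e-05]), 'tcp_pos': array([ 0.16836785, -0.60131077,  0.23052299]), 'tool_rot': array([-99.5874095 ,  89.90104174,  96.04523695]), 'wrist_force': array([-0.2534427 , -0.3523038 , -0.09576596]), 'wrist_torque': array([ 0.04090697, -0.06473533, -0.00868984]), 'grip_width': 0.08530097733006607}
```

View pics/top0.png

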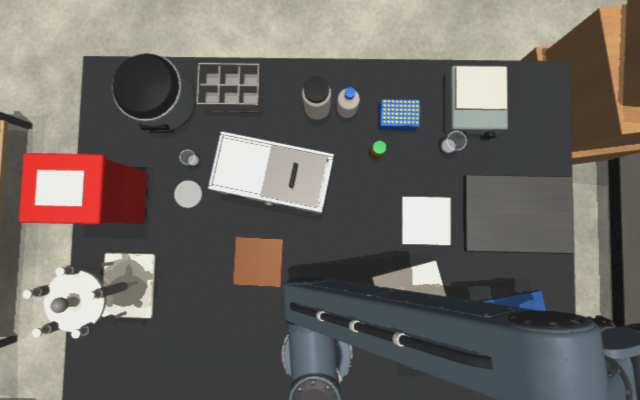

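View pics/side0.png

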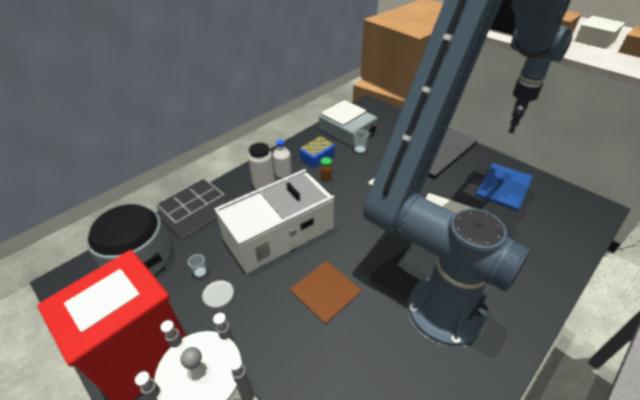

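View pics/wrist0.png

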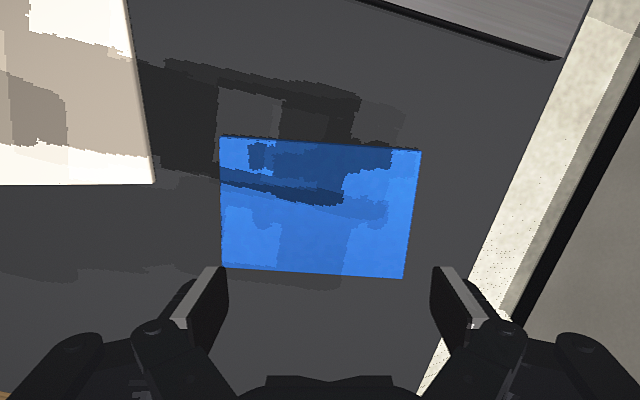

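```bash
python3 - <<'E'
from h import *
import pickle
im=pickle.load(open("top0.pkl","rb")); P=cloud(im); d=im['depth']
hsv=cv2.cvtColor(im['color'],cv2.COLOR_BGR2HSV); Z=P[...,2]
m=((abs(P[...,2]-.138)<.012)&(d>0)).astype(np.uint8); m[:, :190]=0; m[:120]=0;m[230:]=0;m[:,350:]=0
c=max(cv2.findContours(m,0,1)[0],key=cv2.contourArea); r=cv2.minAreaRect(c); b=cv2.boxPoints(r)
W=np.array([ray(im,u,v,.137) for u,v in b]);print("cooler box",b.round(1).tolist(),W.round(4).tolist(),[np.linalg.norm(W[i]-W[i-1]).round(4) for i in range(4)],W.mean(0))
# handle
m=((hsv[...,2]<80)).astype(np.uint8); 
x=m[150:200,270:320]; n,l,s,ce=cv2.connectedComponentsWithStats(x); print(s,ce)
for i in range(1,n):
  if s[i,4]>30:
    c=cv2.findContours((l==i).astype(np.uint8),0,1)[0][0]; b=cv2.boxPoints(cv2.minAreaRect(c))+[270,150]
    print([ray(im,u,v,.172).round(4).tolist() for u,v in b])
# tiles
w=((hsv[...,1]<50)&(hsv[...,2]>140)).astype(np.uint8)
br=((hsv[...,0]<20)&(hsv[...,1]>100)&(hsv[...,2]>60)).astype(np.uint8)
for nm,mm in(("w",w),("br",br)):
  for c in cv2.findContours(mm,0,1)[0]:
    if cv2.contourArea(c)<300: continue
    r=cv2.minAreaRect(c); b=cv2.boxPoints(r); 
    q=np.array([ray(im,u,v,.008) for u,v in b]); M=np.zeros(Z.shape,np.uint8); cv2.drawContours(M,[c],-1,1,-1)
    print(nm,np.round(r[0]),"z",np.median(Z[(M>0)&(d>0)]).round(4),"sz",[np.linalg.norm(q[i]-q[i-1]).round(3) for i in (1,2)],"ctr",q.mean(0).round(4), b.round().tolist())
cv2.imwrite("pics/c0.png",cv2.resize(im['color'][120:340,190:560],None,fx=2.1,fy=2.1,interpolation=cv2.INTER_CUBIC))
E
```

```text
cooler box [[208.1999969482422, 188.60000610351562], [220.3000030517578, 130.39999389648438], [333.5, 153.89999389648438], [321.29998779296875, 212.1999969482422]] [[0.4978, 0.3194, 0.137], [0.668, 0.2909, 0.137], [0.6047, -0.038, 0.137], [0.4369, -0.0067, 0.137]] [np.float64(0.3318), np.float64(0.1725), np.float64(0.3349), np.float64(0.1707)] [0.55183539 0.14140068 0.137     ]
[[   0    0   50   50 2408]
 [  19   13    9   25   92]] [[24.55730897 24.47715947]
 [23.         25.09782609]]
[[0.5046, 0.0852, 0.172], [0.5713, 0.0728, 0.172], [0.5692, 0.0625, 0.172], [0.5026, 0.0749, 0.172]]
w [409. 286.] z 0.0102 sz [np.float64(0.205), np.float64(0.11)] ctr [ 0.2187 -0.2835  0.008 ] [[373.0, 277.0], [436.0, 260.0], [445.0, 295.0], [382.0, 312.0]]
w [ 78. 319.] z -0.7456 sz [np.float64(0.572), np.float64(0.462)] ctr [0.0924 0.7555 0.008 ] [[-10.0, 395.0], [28.0, 215.0], [166.0, 243.0], [129.0, 424.0]]
w [426. 220.] z 0.0073 sz [np.float64(0.151), np.float64(0.148)] ctr [ 0.4232 -0.336   0.008 ] [[402.0, 197.0], [450.0, 197.0], [450.0, 244.0], [402.0, 244.0]]
w [188. 194.] z 0.0151 sz [np.
[... 830 characters left out ...]
0.5054  0.008 ] [[453.0, 66.0], [506.0, 66.0], [506.0, 128.0], [453.0, 128.0]]
w [313.  76.] z -0.7507 sz [np.float64(2.063), np.float64(0.501)] ctr [0.8859 0.0486 0.008 ] [[-0.0, 0.0], [626.0, 0.0], [626.0, 153.0], [0.0, 153.0]]
br [258. 261.] z 0.0073 sz [np.float64(0.151), np.float64(0.152)] ctr [0.2828 0.1922 0.008 ] [[232.0, 284.0], [235.0, 236.0], [283.0, 239.0], [280.0, 287.0]]
br [ 82. 188.] z 0.2686 sz [np.float64(0.231), np.float64(0.418)] ctr [0.5035 0.7678 0.008 ] [[18.0, 222.0], [20.0, 151.0], [147.0, 155.0], [145.0, 226.0]]
br [581.  81.] z -0.1416 sz [np.float64(0.37), np.float64(0.529)] ctr [ 0.8828 -0.8268  0.008 ] [[523.0, 0.0], [639.0, 0.0], [639.0, 162.0], [523.0, 162.0]]
```

View pics/c0.png

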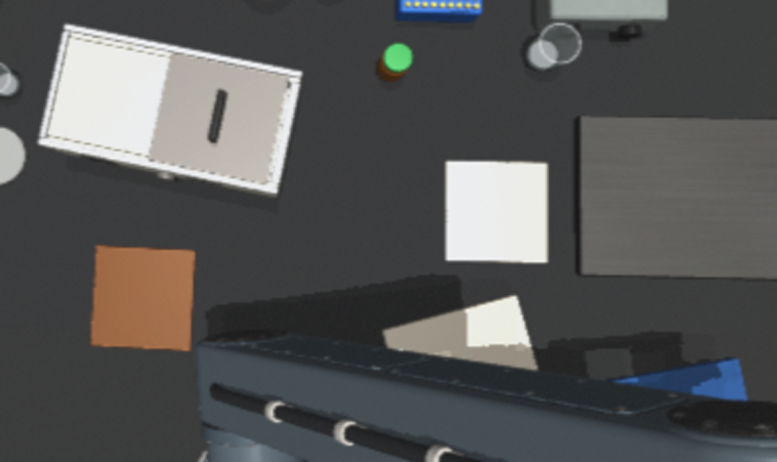

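```bash
cat >> h.py <<'E'
A=np.radians(-10.7); CX=np.array([np.cos(A),np.sin(A),0]); CY=np.array([-np.sin(A),np.cos(A),0]); C=np.array([.5518,.1414,0])
def cur():
    s=arm.sense(); return np.array(s['tcp_pos']),R.from_euler('xyz',s['tool_rot'],degrees=True),s
def mk(x,y):
    x=x/np.linalg.norm(x); y=y-x*(x@y); y/=np.linalg.norm(y); return R.from_matrix(np.stack([x,y,np.cross(x,y)],1))
def plan(p,Rt,n=None):
    pc,Rc,s=cur(); rv=(Rc.inv()*Rt).as_rotvec(degrees=True); print("joints",s['joint_positions'].round(1),"F",np.round(s['wrist_force'],1),"T",round(s['time'],2))
    print("world d",(p-pc).round(4),"tool shift units now",(Rc.inv().apply(p-pc)/.04).round(2),"after turn",(Rt.inv().apply(p-pc)/.04).round(2),"rotvec units",(rv/8).round(2))
E
python3 - <<'E'
from h import *
pc,Rc,s=cur(); print(Rc.as_matrix().round(3).tolist())
D=np.array([0,0,-1.])
for sg in (1,-1): plan(np.array([.537,.0739,.24]),mk(D,sg*CY))
plan(np.array([.537,.0739,.24]),mk(D,CX))
E
```

```text
[[-0.0, 0.269, -0.963], [0.002, -0.963, -0.269], [-1.0, -0.002, -0.0]]
joints [-84.6  30.3  82.1  -0.   67.7 -10.2] F [-0.3 -0.4 -0.1] T 0.15
world d [0.3686 0.6752 0.0095] tool shift units now [ -0.21 -13.77 -13.42] after turn [-0.24 18.3   5.92] rotvec units [-19.21  -0.02   0.  ]
joints [-84.6  30.3  82.1  -0.   67.7 -10.2] F [-0.3 -0.4 -0.1] T 0.15
world d [0.3686 0.6752 0.0095] tool shift units now [ -0.21 -13.77 -13.42] after turn [ -0.24 -18.3   -5.92] rotvec units [3.29 0.   0.01]
joints [-84.6  30.3  82.1  -0.   67.7 -10.2] F [-0.3 -0.4 -0.1] T 0.15
world d [0.3686 0.6752 0.0095] tool shift units now [ -0.21 -13.77 -13.42] after turn [ -0.24   5.92 -18.3 ] rotvec units [-7.96 -0.01  0.01]
```

move_arm(
  steps=[
    {"x":-0.2,"y":-0.5,"z":-0.5},
    {"y":-1,"z":-0.97},
    {"y":-1,"z":-0.97},
    {"y":-1,"z":-0.97},
    {"y":-1,"z":-0.97},
    {"y":-1,"z":-0.97},
    {"y":-1,"z":-0.97},
    {"y":-1,"z":-0.97},
    {"y":-1,"z":-0.97},
    {"y":-1,"z":-0.97},
  ],
)

```text
validation failed for argument at $.st...
```

```bash
python3 - <<'E'
from h import *
plan(np.array([.537,.0739,.24]),mk(np.array([0,0,-1.]),CY))
E
```

```text
joints [-84.6  30.3  82.1  -0.   67.7 -10.2] F [-0.3 -0.4 -0.1] T 0.15
world d [0.3686 0.6752 0.0095] tool shift units now [ -0.21 -13.77 -13.42] after turn [-0.24 18.3   5.92] rotvec units [-19.21  -0.02   0.  ]
```

move_arm(
  steps=[
    {"rx":0,"ry":0,"rz":0,"x":-0.2,"y":-0.5,"z":-0.5,"gripper":85},
    {"rx":0,"ry":0,"rz":0,"x":0,"y":-1,"z":-0.97,"gripper":85},
    {"rx":0,"ry":0,"rz":0,"x":0,"y":-1,"z":-0.97,"gripper":85},
    {"rx":0,"ry":0,"rz":0,"x":0,"y":-1,"z":-0.97,"gripper":85},
    {"rx":0,"ry":0,"rz":0,"x":0,"y":-1,"z":-0.97,"gripper":85},
    {"rx":0,"ry":0,"rz":0,"x":0,"y":-1,"z":-0.97,"gripper":85},
    {"rx":0,"ry":0,"rz":0,"x":0,"y":-1,"z":-0.97,"gripper":85},
    {"rx":0,"ry":0,"rz":0,"x":0,"y":-1,"z":-0.97,"gripper":85},
  ],
)

```text
time: 1.15
tcp_pos: [0.3726, -0.2276, 0.2372]
tool_rot: [-166.5, 89.9, 28.6]
wrist_force: [0.8, -0.7, -0.1]
grip_width: 0.085
```

```bash
python3 - <<'E'
from h import *
plan(np.array([.537,.0739,.24]),mk(np.array([0,0,-1.]),CY))
E
```

```text
joints [-4.620e+01  1.520e+01  1.075e+02  1.000e-01  5.730e+01  2.870e+01] F [ 0.8 -0.7 -0.1] T 1.15
world d [0.1644 0.3015 0.0028] tool shift units now [-0.06 -6.21 -5.93] after turn [-0.07  8.17  2.64] rotvec units [-1.928e+01 -1.000e-02 -1.000e-02]
```

move_arm(
  steps=[
    {"rx":0,"ry":0,"rz":0,"x":0,"y":-1,"z":-0.96,"gripper":85},
    {"rx":0,"ry":0,"rz":0,"x":0,"y":-1,"z":-0.96,"gripper":60},
    {"rx":0,"ry":0,"rz":0,"x":0,"y":-1,"z":-0.96,"gripper":60},
    {"rx":0,"ry":0,"rz":0,"x":0,"y":-1,"z":-0.96,"gripper":60},
    {"rx":0,"ry":0,"rz":0,"x":0,"y":-1,"z":-0.96,"gripper":60},
    {"rx":0,"ry":0,"rz":0,"x":0,"y":-0.9,"z":-0.8,"gripper":60},
    {"rx":1,"ry":0,"rz":0,"x":0,"y":0,"z":0,"gripper":60},
    {"rx":1,"ry":0,"rz":0,"x":0,"y":0,"z":0,"gripper":60},
    {"rx":1,"ry":0,"rz":0,"x":0,"y":0,"z":0,"gripper":60},
    {"rx":0.3,"ry":0,"rz":0,"x":0,"y":0,"z":0,"gripper":60},
  ],
)

```text
time: 2.4
tcp_pos: [0.5323, 0.0742, 0.2363]
tool_rot: [-163.6, 89.9, 4.7]
wrist_force: [-0.2, -0.7, 0.6]
grip_width: 0.0603
```

```bash
python3 - <<'E'
from h import *
plan(np.array([.537,.0739,.149]),mk(np.array([0,0,-1.]),-CY))
im=get("wrist"); cv2.imwrite("pics/w1.png",im['color'])
import pickle; pickle.dump(im,open("w1.pkl","wb"))
print("handle px",proj(im,[.537,.0739,.172]))
E
```

```text
joints [-4.  23.1 94.4  0.  62.4 97.7] F [-0.2 -0.7  0.6] T 2.4
world d [ 0.0047 -0.0003 -0.0873] tool shift units now [ 2.18 -0.02 -0.11] after turn [ 2.18 -0.02 -0.12] rotvec units [-0.12 -0.01  0.  ]
handle px (np.float64(329.8825123164575), np.float64(215.09022604512126))
```

View pics/w1.png

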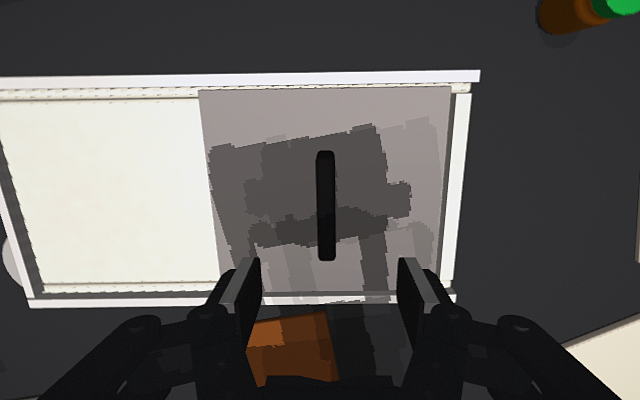

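move_arm(
  steps=[
    {"rx":0,"ry":0,"rz":0,"x":0.8,"y":0.03,"z":-0.1,"gripper":50},
    {"rx":0,"ry":0,"rz":0,"x":0.8,"y":0.03,"z":0,"gripper":50},
    {"rx":0,"ry":0,"rz":0,"x":0.5,"y":0,"z":0,"gripper":50},
    {"rx":0,"ry":0,"rz":0,"x":0,"y":0,"z":0,"gripper":50},
  ],
  squeeze=30,
)

```text
time: 2.95
tcp_pos: [0.5365, 0.0709, 0.1504]
tool_rot: [-167.2, 89.8, 1.2]
wrist_force: [-0.3, -0.5, 0.3]
grip_width: 0.0498
```

```bash
python3 - <<'E'
from h import *
plan(np.array([.537,.0739,.149]),mk(np.array([0,0,-1.]),-CY))
im=get("wrist"); cv2.imwrite("pics/w2.png",im['color'])
E
```

```text
joints [-4.3 30.2 98.8  0.  50.8 97.2] F [-0.3 -0.5  0.3] T 2.95
world d [ 0.0005  0.003  -0.0014] tool shift units now [ 0.04 -0.08  0.  ] after turn [ 0.04 -0.08  0.  ] rotvec units [-0.11 -0.02  0.  ]
```

View pics/w2.png

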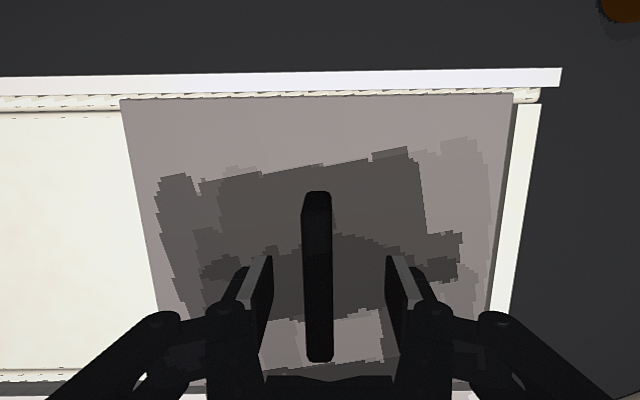

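move_arm(
  steps=[
    {"rx":0,"ry":0,"rz":0,"x":0,"y":-0.05,"z":0,"gripper":5},
    {"rx":0,"ry":0,"rz":0,"x":0,"y":0,"z":0,"gripper":5},
    {"rx":0,"ry":0,"rz":0,"x":0,"y":0,"z":0,"gripper":5},
    {"rx":0,"ry":0,"rz":0,"x":0,"y":0,"z":0,"gripper":5},
    {"rx":0,"ry":0,"rz":0,"x":0,"y":0,"z":0,"gripper":5},
  ],
  squeeze=30,
)

```text
time: 3.62
tcp_pos: [0.539, 0.073, 0.1533]
tool_rot: [-174.9, 89.5, -6.3]
wrist_force: [1.3, -0.1, -3.9]
grip_width: 0.0113
```

```bash
python3 - <<'E'
from h import *
pc,Rc,s=cur(); print(Rc.as_matrix().round(3).tolist(), s['wrist_torque'],s['wrist_force'])
plan(pc+.155*CY,mk(np.array([0,0,-1.]),-CY))
E
```

```text
[[0.009, -0.197, -0.98], [-0.001, -0.98, 0.197], [-1.0, -0.001, -0.009]] [ 0.03443808 -0.03647253  0.25107534] [ 1.31491384 -0.13620729 -3.8522343 ]
joints [-4.  30.  98.5 -0.  50.9 97.3] F [ 1.3 -0.1 -3.9] T 3.62
world d [0.0288 0.1523 0.    ] tool shift units now [ 0.   -3.87  0.05] after turn [-0.   -3.88  0.  ] rotvec units [-0.08 -0.07  0.01]
```

move_arm(
  steps=[
    {"rx":0,"ry":0,"rz":0,"x":0,"y":-0.4,"z":0,"gripper":5},
    {"rx":0,"ry":0,"rz":0,"x":0,"y":-0.6,"z":0,"gripper":5},
    {"rx":0,"ry":0,"rz":0,"x":0,"y":-0.6,"z":0,"gripper":5},
    {"rx":0,"ry":0,"rz":0,"x":0,"y":-0.6,"z":0,"gripper":5},
    {"rx":0,"ry":0,"rz":0,"x":0,"y":-0.6,"z":0,"gripper":5},
  ],
)

```text
time: 4.25
tcp_pos: [0.56, 0.185, 0.1533]
tool_rot: [139.8, 89.5, -51.6]
wrist_force: [0.3, -3.2, -1.5]
grip_width: 0.0113
```

```bash
python3 - <<'E'
from h import *
pc,Rc,s=cur(); print(Rc.as_matrix().round(3).tolist(), s['wrist_torque'],s['wrist_force'],s['grip_width'])
plan(np.array([.539,.073,.1533])+.157*CY,mk(np.array([0,0,-1.]),-CY))
E
```

```text
[[0.005, -0.197, -0.98], [-0.006, -0.98, 0.197], [-1.0, 0.005, -0.006]] [-0.34580891 -0.15124413  0.28911667] [ 0.26904523 -3.17069627 -1.46950853] 0.011322950091569174
joints [  7.6  33.1  91.6  -0.5  55.1 109.3] F [ 0.3 -3.2 -1.5] T 4.25
world d [0.0082 0.0423 0.    ] tool shift units now [-0.01 -1.08  0.01] after turn [-0.   -1.08 -0.  ] rotvec units [-0.09 -0.04 -0.04]
```

move_arm(
  steps=[
    {"rx":0,"ry":0,"rz":0,"x":0,"y":-0.4,"z":0,"gripper":5},
    {"rx":0,"ry":0,"rz":0,"x":0,"y":-0.4,"z":0,"gripper":5},
    {"rx":0,"ry":0,"rz":0,"x":0,"y":-0.3,"z":0,"gripper":5},
    {"rx":0,"ry":0,"rz":0,"x":0,"y":-0.1,"z":0,"gripper":5},
    {"rx":0,"ry":0,"rz":0,"x":0,"y":-0.1,"z":0,"gripper":5},
  ],
)

```text
time: 4.88
tcp_pos: [0.5648, 0.2119, 0.1532]
tool_rot: [87.2, 86.3, -103.6]
wrist_force: [-2.6, -13.3, 0.1]
grip_width: 0.0115
```

```bash
python3 - <<'E'
from h import *
pc,Rc,s=cur(); print(Rc.as_matrix().round(3).tolist(), s['wrist_torque'],s['wrist_force'],s['grip_width'], (pc-[.539,.073,.1533])@CY)
E
```

```text
[[-0.015, -0.187, -0.982], [-0.063, -0.98, 0.188], [-0.998, 0.064, 0.003]] [-1.16246132  0.04131696  0.07800709] [ -2.57700754 -13.32541304   0.12391011] 0.01146226038320691 0.1412886748395346
```

```bash
python3 - <<'E'
from h import *
for n in("top","wrist"):
    im=get(n); c=im['color']
    if n=="top": c=cv2.resize(c[115:225,190:350],None,fx=5,fy=5,interpolation=cv2.INTER_CUBIC)
    cv2.imwrite(f"pics/{n}3.png",c)
E
```

```text
(no output)
```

View pics/top3.png

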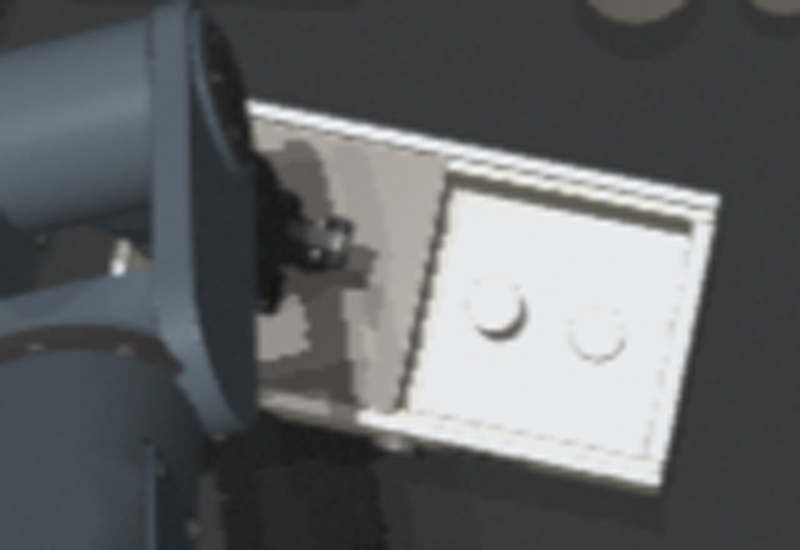

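View pics/wrist3.png

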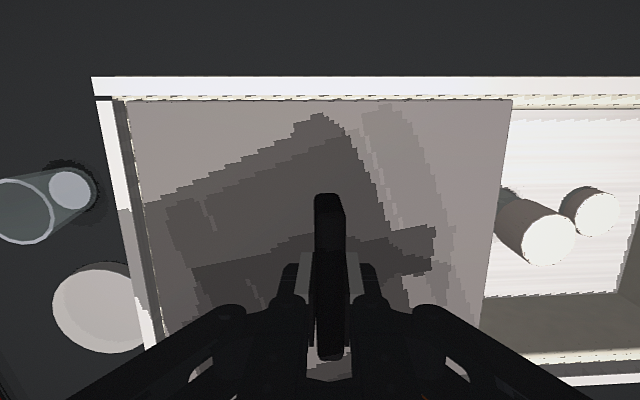

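```bash
python3 - <<'E'
from h import *
import pickle
A=np.radians(-11); CX=np.array([np.cos(A),np.sin(A),0]); CY=np.array([-np.sin(A),np.cos(A),0])
def L(p): q=p-C; return np.round([q@CX,q@CY],4)
im=get("wrist")
for u,v in [(512,100),(496,215),(483,315),(128,102),(95,80),(98,98)]: print("now",u,v,L(ray(im,u,v,.142)))
im=get("top")
for u,v in [(279,147),(271,197)]: print("top now",L(ray(im,u,v,.142)))
im=pickle.load(open("w1.pkl","rb"))
for u,v in [(199,91),(215,245),(451,88),(444,240),(480,72),(326,152)]: print("before",u,v,L(ray(im,u,v,.142)))
im=pickle.load(open("top0.pkl","rb"))
pc,Rc,s=cur(); gp=pc-.019*Rc.as_matrix()[:,0]; print("tcp,grasp",L(pc),L(gp))
E
```

```text
now 512 100 [ 0.0746 -0.0078]
now 496 215 [ 0.0211 -0.0088]
now 483 315 [-0.0356 -0.0104]
now 128 102 [0.0733 0.1551]
now 95 80 [0.0817 0.1664]
now 98 98 [0.0748 0.1666]
top now [ 0.0723 -0.0093]
top now [-0.0728 -0.0183]
before 199 91 [0.074  0.0148]
before 215 245 [-0.0347  0.0163]
before 451 88 [ 0.074  -0.1483]
before 444 240 [-0.0327 -0.1531]
before 480 72 [ 0.0834 -0.166 ]
before 326 152 [ 0.0334 -0.0669]
tcp,grasp [-0.0007  0.0717] [-0.0006  0.0729]
```

```bash
python3 - <<'E'
from h import *
im=get("top"); g=im['color']; c=cv2.resize(g[155:205,270:330],None,fx=12,fy=12,interpolation=cv2.INTER_CUBIC); cv2.imwrite("pics/caps.png",c)
def L(p): q=p-C; return np.round([q@CX,q@CY],4)
for u,v,z in [(289.4,176,.128),(309.4,182,.09)]:
    p=ray(im,u,v,z); print(p.round(4),L(p))
P=cloud(im); print("z at caps",np.median(P[173:178,287:291,2]).round(4),np.median(P[180:184,307:311,2]).round(4))
# depth based cap mask
m=(abs(P[...,2]-.128)<.006).astype(np.uint8); m[:160]=0;m[195:]=0;m[:,:278]=0;m[:,320:]=0
n,l,s,ce=cv2.connectedComponentsWithStats(m); print(s[1:],ce[1:])
E
```

```text
[0.5398 0.0877 0.128 ] [-0.0018 -0.055 ]
[0.528 0.031 0.09 ] [-0.0029 -0.1129]
z at caps 0.1269 0.0896
[[284 170  10  11  90]] [[288.5        175.37777778]]
```

View pics/caps.png

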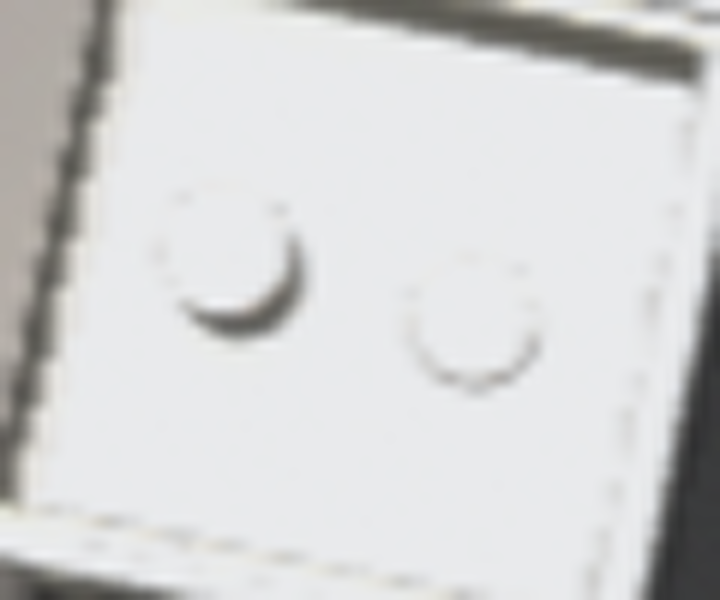

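move_arm(
  steps=[
    {"rx":0,"ry":0,"rz":0,"x":0,"y":0,"z":0,"gripper":50},
    {"rx":0,"ry":0,"rz":0,"x":0,"y":0,"z":0,"gripper":50},
    {"rx":0,"ry":0,"rz":0,"x":0,"y":0,"z":0,"gripper":50},
  ],
)

```text
time: 5.5
tcp_pos: [0.5657, 0.2134, 0.1541]
tool_rot: [88.4, 86.5, -102.6]
wrist_force: [-0.2, -0.1, 0.9]
grip_width: 0.05
```

move_arm(
  steps=[
    {"rx":0,"ry":0,"rz":0,"x":-0.7,"y":0,"z":0,"gripper":50},
    {"rx":0,"ry":0,"rz":0,"x":-0.9,"y":0,"z":0,"gripper":50},
    {"rx":0,"ry":0,"rz":0,"x":-0.9,"y":0,"z":0,"gripper":55},
  ],
)

```text
time: 5.88
tcp_pos: [0.565, 0.221, 0.2529]
tool_rot: [81.4, 86.4, -109.6]
wrist_force: [-0.0, 0.3, -0.2]
grip_width: 0.0549
```

```bash
python3 - <<'E'
from h import *
plan(np.array([.541,.09,.24]),mk(np.array([0,0,-1.]),CX))
E
```

```text
joints [ 12.3  28.5  81.6  -3.2  71.8 114.4] F [-0.   0.3 -0.2] T 5.88
world d [-0.024  -0.131  -0.0129] tool shift units now [ 0.53  3.3  -0.04] after turn [0.32 0.02 3.33] rotvec units [-11.28   0.4   -0.3 ]
```

move_arm(
  steps=[
    {"rx":0,"ry":0,"rz":0,"x":0,"y":0.9,"z":0,"gripper":55},
    {"rx":0,"ry":0,"rz":0,"x":0.1,"y":0.9,"z":0,"gripper":55},
    {"rx":0,"ry":0,"rz":0,"x":0.1,"y":0.9,"z":0,"gripper":55},
    {"rx":0,"ry":0,"rz":0,"x":0.1,"y":0.6,"z":0,"gripper":55},
    {"rx":-1,"ry":0.04,"rz":-0.03,"x":0,"y":0,"z":0,"gripper":55},
    {"rx":-1,"ry":0.04,"rz":-0.03,"x":0,"y":0,"z":0,"gripper":55},
    {"rx":-1,"ry":0.04,"rz":-0.03,"x":0,"y":0,"z":0,"gripper":55},
    {"rx":-1,"ry":0.04,"rz":-0.03,"x":0,"y":0,"z":0,"gripper":55},
    {"rx":-1,"ry":0.04,"rz":-0.03,"x":0,"y":0,"z":0,"gripper":55},
    {"rx":-1,"ry":0.04,"rz":-0.03,"x":0,"y":0,"z":0,"gripper":55},
  ],
)

```text
time: 7.12
tcp_pos: [0.5434, 0.0948, 0.2551]
tool_rot: [100.9, 88.3, -40.2]
wrist_force: [-0.8, 0.2, -0.7]
grip_width: 0.0553
```

move_arm(
  steps=[
    {"rx":-1,"ry":0.04,"rz":-0.03,"x":0,"y":0,"z":0,"gripper":55},
    {"rx":-1,"ry":0.04,"rz":-0.03,"x":0,"y":0,"z":0,"gripper":55},
    {"rx":-1,"ry":0.04,"rz":-0.03,"x":0,"y":0,"z":0,"gripper":55},
    {"rx":-1,"ry":0.04,"rz":-0.03,"x":0,"y":0,"z":0,"gripper":55},
    {"rx":-1,"ry":0.04,"rz":-0.03,"x":0,"y":0,"z":0,"gripper":55},
    {"rx":0,"ry":0,"rz":0,"x":0,"y":0,"z":0,"gripper":55},
  ],
)

```text
time: 7.88
tcp_pos: [0.5441, 0.0989, 0.2562]
tool_rot: [141.8, 88.3, 42.1]
wrist_force: [0.5, -1.0, 0.2]
grip_width: 0.0548
```

```bash
python3 - <<'E'
from h import *
plan(np.array([.541,.09,.24]),mk(np.array([0,0,-1.]),CX))
im=get("wrist"); cv2.imwrite("pics/w4.png",im['color'])
print("tube top px",proj(im,[.541,.09,.128]), "tip px",proj(im,cur()[0]))
for z in(.24,.128): 
  pc=cur()[0]; print(z,proj(im,[pc[0],pc[1],z]))
P=cloud(im); m=(abs(P[...,2]-.128)<.005)&(abs(P[...,0]-.541)<.04)&(abs(P[...,1]-.09)<.04)
print(m.sum(),P[m].mean(0),P[m].min(0),P[m].max(0))
E
```

```text
joints [-1.9 22.4 91.9  1.3 64.5  7.3] F [ 0.5 -1.   0.2] T 7.88
world d [-0.0031 -0.0089 -0.0162] tool shift units now [ 0.4  -0.05  0.24] after turn [ 0.4  -0.04  0.23] rotvec units [ 0.12 -0.17 -0.13]
tube top px (np.float64(322.9701042180189), np.float64(209.28569368736493)) tip px (np.float64(326.84924554504835), np.float64(272.57225567921677))
0.24 (np.float64(326.43448892704106), np.float64(257.491501489571))
0.128 (np.float64(324.8090112295721), np.float64(198.38833463940776))
1137 [0.54260031 0.09363997 0.12822818] [0.52703306 0.07778668 0.12301276] [0.55802948 0.10873547 0.13033937]
```

View pics/w4.png

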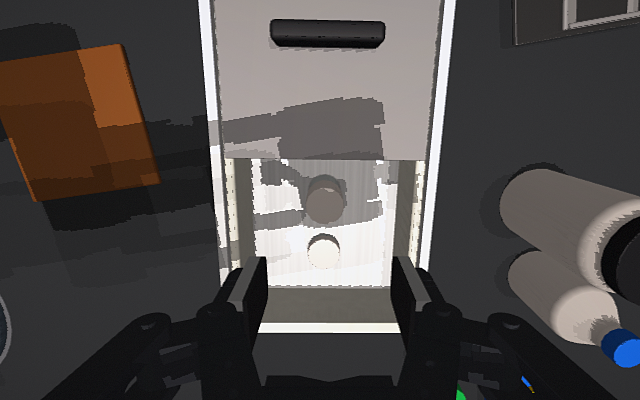

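move_arm(
  steps=[
    {"rx":0.12,"ry":-0.17,"rz":-0.13,"x":0.2,"y":-0.03,"z":0.15,"gripper":55},
    {"rx":0,"ry":0,"rz":0,"x":0.6,"y":0,"z":0,"gripper":55},
    {"rx":0,"ry":0,"rz":0,"x":0.8,"y":0,"z":0,"gripper":55},
    {"rx":0,"ry":0,"rz":0,"x":0.4,"y":0,"z":0,"gripper":55},
    {"rx":0,"ry":0,"rz":0,"x":0,"y":0,"z":0,"gripper":55},
  ],
)

```text
time: 8.55
tcp_pos: [0.5421, 0.0929, 0.1726]
tool_rot: [-24.8, 89.7, -126.1]
wrist_force: [-0.3, 0.8, -0.7]
grip_width: 0.0551
```

```bash
python3 - <<'E'
from h import *
plan(np.array([.5425,.0932,.091]),mk(np.array([0,0,-1.]),CX))
E
```

```text
joints [-1.8 29.  96.1 -0.3 55.   9.6] F [-0.3  0.8 -0.7] T 8.55
world d [ 0.0004  0.0003 -0.0816] tool shift units now [ 2.04  0.01 -0.02] after turn [ 2.04  0.01 -0.01] rotvec units [-0.07  0.03  0.02]
```

move_arm(
  steps=[
    {"rx":0,"ry":0,"rz":0,"x":0.5,"y":0,"z":0,"gripper":55},
    {"rx":0,"ry":0,"rz":0,"x":0.5,"y":0,"z":0,"gripper":55},
    {"rx":0,"ry":0,"rz":0,"x":0.5,"y":0,"z":0,"gripper":55},
    {"rx":0,"ry":0,"rz":0,"x":0.5,"y":0,"z":0,"gripper":55},
    {"rx":0,"ry":0,"rz":0,"x":0,"y":0,"z":0,"gripper":55},
  ],
)

```text
time: 9.18
tcp_pos: [0.5457, 0.0924, 0.0936]
tool_rot: [39.6, 89.6, -61.9]
wrist_force: [-0.8, -0.5, 0.2]
grip_width: 0.0549
```

```bash
python3 - <<'E'
from h import *
plan(np.array([.5425,.0932,.091]),mk(np.array([0,0,-1.]),CX))
im=get("wrist"); cv2.imwrite("pics/w5.png",im['color'])
E
```

```text
joints [-1.8 36.2 99.1 -0.5 44.5 10.1] F [-0.8 -0.5  0.2] T 9.18
world d [-0.0032  0.0008 -0.0026] tool shift units now [ 0.06 -0.08 -0.  ] after turn [ 0.06 -0.08 -0.  ] rotvec units [-0.1   0.04 -0.03]
```

View pics/w5.png

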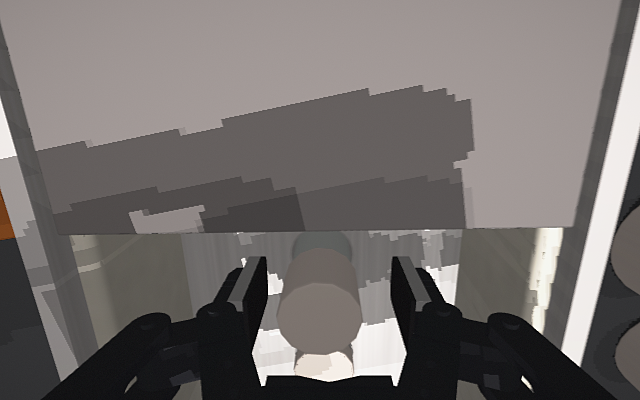

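Tall cap at (320,320) sits between the pads, vial cap behind it at (322,365). Close.

move_arm(
  steps=[
    {"rx":0,"ry":0,"rz":0,"x":0.05,"y":-0.08,"z":0,"gripper":55},
    {"rx":0,"ry":0,"rz":0,"x":0,"y":0,"z":0,"gripper":20},
    {"rx":0,"ry":0,"rz":0,"x":0,"y":0,"z":0,"gripper":20},
    {"rx":0,"ry":0,"rz":0,"x":0,"y":0,"z":0,"gripper":20},
    {"rx":0,"ry":0,"rz":0,"x":0,"y":0,"z":0,"gripper":20},
  ],
  squeeze=60,
)

```text
time: 9.85
tcp_pos: [0.5445, 0.0932, 0.0952]
tool_rot: [68.5, 89.3, -33.0]
wrist_force: [-1.2, -0.2, -1.2]
grip_width: 0.0306
```

```bash
python3 - <<'E'
from h import *
plan(np.array([.5425,.0932,.24]),mk(np.array([0,0,-1.]),CX)); print(cur()[1].as_matrix().round(3).tolist())
E
```

```text
joints [-1.7 35.9 99.5 -0.5 44.1 10.2] F [-1.2 -0.2 -1.2] T 9.85
world d [-0.002  -0.      0.1448] tool shift units now [-3.62 -0.01  0.03] after turn [-3.62 -0.05  0.01] rotvec units [-0.1   0.03 -0.08]
[[0.01, 0.98, -0.2], [-0.006, -0.2, -0.98], [-1.0, 0.011, 0.004]]
```

move_arm(
  steps=[
    {"rx":0,"ry":0,"rz":0,"x":-0.3,"y":0,"z":0,"gripper":20},
    {"rx":0,"ry":0,"rz":0,"x":-0.5,"y":0,"z":0,"gripper":20},
    {"rx":0,"ry":0,"rz":0,"x":-0.5,"y":0,"z":0,"gripper":20},
    {"rx":0,"ry":0,"rz":0,"x":-0.5,"y":0,"z":0,"gripper":20},
  ],
)

```text
time: 10.35
tcp_pos: [0.5438, 0.0935, 0.1698]
tool_rot: [65.7, 89.4, -35.8]
wrist_force: [0.0, -0.4, -1.5]
grip_width: 0.0304
```

```bash
python3 - <<'E'
from h import *
plan(np.array([.5425,.0932,.295]),mk(np.array([0,0,-1.]),CX))
im=get("wrist"); cv2.imwrite("pics/w6.png",im['color'])
E
```

```text
joints [-1.7 29.2 96.5 -0.4 53.8 10.1] F [ 0.  -0.4 -1.5] T 10.35
world d [-0.0013 -0.0003  0.1252] tool shift units now [-3.13  0.    0.03] after turn [-3.13 -0.03  0.01] rotvec units [-0.11  0.03 -0.07]
```

View pics/w6.png

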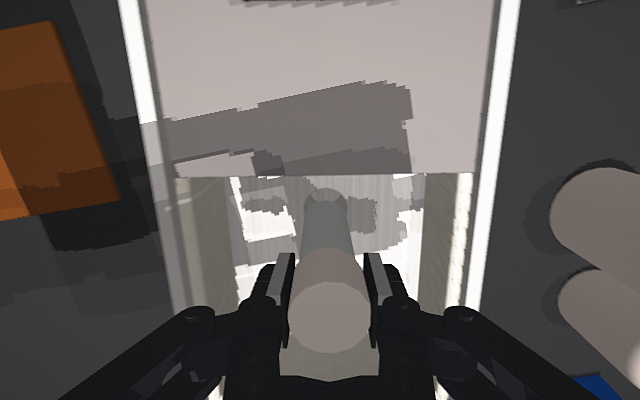

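move_arm(
  steps=[
    {"rx":0,"ry":0,"rz":0,"x":-0.8,"y":0,"z":0,"gripper":20},
    {"rx":0,"ry":0,"rz":0,"x":-0.8,"y":0,"z":0,"gripper":20},
    {"rx":0,"ry":0,"rz":0,"x":-0.8,"y":0,"z":0,"gripper":20},
    {"rx":0,"ry":0,"rz":0,"x":-0.8,"y":0,"z":0,"gripper":20},
    {"rx":0,"ry":0,"rz":0,"x":-0.2,"y":0,"z":0,"gripper":20},
  ],
)

```text
time: 11.02
tcp_pos: [0.5436, 0.0943, 0.3139]
tool_rot: [80.8, 88.9, -20.8]
wrist_force: [0.2, 0.2, -0.5]
grip_width: 0.0305
```

```bash
cat >> h.py <<'E'
def hd(a): a=np.radians(a); return np.array([np.cos(a),np.sin(a),0])
D=np.array([0,0,-1.])
E
python3 - <<'E'
from h import *
plan(np.array([.4114,-.3219,.30]),mk(D,hd(-50)))
E
```

```text
joints [-1.6 19.  87.3 -0.4 72.7 10.1] F [ 0.2  0.2 -0.5] T 11.03
world d [-0.1322 -0.4162 -0.0139] tool shift units now [ 0.36 -1.16 10.86] after turn [0.35 5.85 9.22] rotvec units [ 4.81 -0.02 -0.13]
```

move_arm(
  steps=[
    {"rx":0,"ry":0,"rz":0,"x":0,"y":-0.05,"z":0.5,"gripper":20},
    {"rx":0,"ry":0,"rz":0,"x":0,"y":-0.09,"z":0.8,"gripper":20},
    {"rx":0,"ry":0,"rz":0,"x":0,"y":-0.09,"z":0.8,"gripper":20},
    {"rx":0,"ry":0,"rz":0,"x":0,"y":-0.09,"z":0.8,"gripper":20},
    {"rx":0,"ry":0,"rz":0,"x":0,"y":-0.09,"z":0.8,"gripper":20},
    {"rx":0,"ry":0,"rz":0,"x":0,"y":-0.09,"z":0.8,"gripper":20},
    {"rx":0,"ry":0,"rz":0,"x":0,"y":-0.09,"z":0.8,"gripper":20},
    {"rx":0,"ry":0,"rz":0,"x":0,"y":-0.09,"z":0.8,"gripper":20},
    {"rx":0,"ry":0,"rz":0,"x":0,"y":-0.09,"z":0.8,"gripper":20},
    {"rx":0,"ry":0,"rz":0,"x":0,"y":-0.09,"z":0.8,"gripper":20},
  ],
)

```text
time: 12.28
tcp_pos: [0.4307, -0.2134, 0.2985]
tool_rot: [-83.8, 89.2, 174.7]
wrist_force: [0.8, -0.6, -0.6]
grip_width: 0.0303
```

move_arm(
  steps=[
    {"rx":0,"ry":0,"rz":0,"x":0,"y":-0.09,"z":0.8,"gripper":20},
    {"rx":0,"ry":0,"rz":0,"x":0,"y":-0.09,"z":0.8,"gripper":20},
    {"rx":0,"ry":0,"rz":0,"x":0,"y":-0.09,"z":0.5,"gripper":20},
    {"rx":0.7,"ry":0,"rz":0,"x":0,"y":0,"z":0,"gripper":20},
    {"rx":1,"ry":0,"rz":0,"x":0,"y":0,"z":0,"gripper":20},
    {"rx":1,"ry":0,"rz":0,"x":0,"y":0,"z":0,"gripper":20},
    {"rx":1,"ry":0,"rz":0,"x":0,"y":0,"z":0,"gripper":20},
    {"rx":1,"ry":0,"rz":-0.1,"x":0,"y":0,"z":0,"gripper":20},
  ],
)

```text
time: 13.28
tcp_pos: [0.3855, -0.2978, 0.2834]
tool_rot: [-73.0, 86.7, 145.9]
wrist_force: [0.1, 0.0, -0.2]
grip_width: 0.0307
```

```bash
python3 - <<'E'
from h import *
M=np.array([.4232,-.336,.2])
plan(np.array([.4114,-.3219,.30]),mk(D,hd(-50)))
for a in (-50,130):
  x=hd(-50)*(1 if a==-50 else -1)*.7071+D*.7071; Rt=mk(x,hd(-50)); plan(M-.026*x,Rt)
E
```

```text
joints [-50.3  17.3  95.4  -1.   70.6   1.1] F [ 0.1  0.  -0.2] T 13.28
world d [ 0.0259 -0.0241  0.0166] tool shift units now [-0.46  0.85 -0.12] after turn [-0.41  0.88 -0.11] rotvec units [-0.13  0.12  0.4 ]
joints [-50.3  17.3  95.4  -1.   70.6   1.1] F [ 0.1  0.  -0.2] T 13.28
world d [ 0.0259 -0.0242 -0.065 ] tool shift units now [ 1.57  0.97 -0.15] after turn [ 1.77 -0.53 -0.11] rotvec units [-0.08  0.16  6.03]
joints [-50.3  17.3  95.4  -1.   70.6   1.1] F [ 0.1  0.  -0.2] T 13.28
world d [ 0.0495 -0.0523 -0.065 ] tool shift units now [ 1.52  1.88 -0.17] after turn [-0.12  2.42 -0.11] rotvec units [-0.17  0.06 -5.22]
```

move_arm(
  steps=[
    {"rx":0,"ry":0,"rz":0,"x":0,"y":0.5,"z":-0.1,"gripper":20},
    {"rx":0,"ry":0,"rz":0,"x":0,"y":0.5,"z":0,"gripper":20},
    {"rx":0,"ry":0.05,"rz":0.6,"x":0,"y":0,"z":0,"gripper":20},
    {"rx":0,"ry":0.05,"rz":0.9,"x":0,"y":0,"z":0,"gripper":20},
    {"rx":0,"ry":0.05,"rz":0.9,"x":0,"y":0,"z":0,"gripper":20},
    {"rx":0,"ry":0,"rz":0.9,"x":0,"y":0,"z":0,"gripper":20},
  ],
)

```text
time: 14.02
tcp_pos: [0.4045, -0.3283, 0.2695]
tool_rot: [89.9, 67.3, -51.3]
wrist_force: [0.7, -0.3, -1.3]
grip_width: 0.0307
```

```bash
python3 - <<'E'
from h import *
M=np.array([.4232,-.336,.2])
x=hd(-50)*.7071+D*.7071; Rt=mk(x,hd(-50)); plan(M-.026*x,Rt); print(cur()[0])
im=get("wrist"); cv2.imwrite("pics/w7.png",im['color'])
im=get("side"); cv2.imwrite("pics/s7.png",im['color'])
E
```

```text
joints [-5.140e+01  1.220e+01  1.101e+02  0.000e+00  3.490e+01 -1.000e-01] F [ 0.7 -0.3 -1.3] T 14.03
world d [ 0.0069  0.0064 -0.0511] tool shift units now [ 1.17 -0.51 -0.24] after turn [ 0.9  -0.91 -0.23] rotvec units [-0.13  0.09  2.78]
[ 0.40448837 -0.32830547  0.26952058]
```

View pics/w7.png

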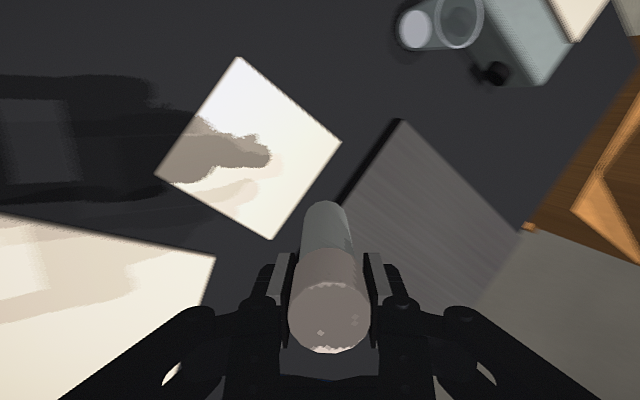

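View pics/s7.png

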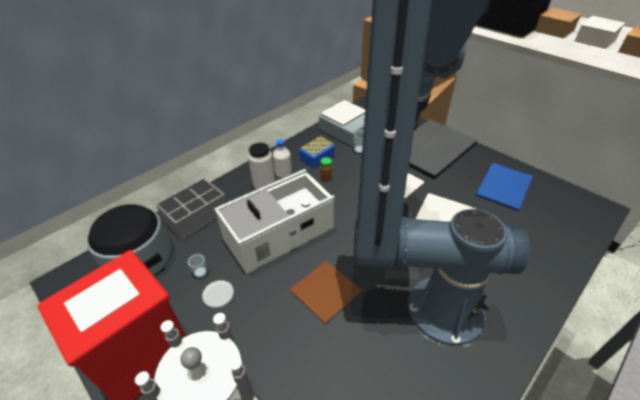

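move_arm(
  steps=[
    {"rx":0,"ry":0,"rz":-0.7,"x":-0.2,"y":0,"z":0,"gripper":20},
    {"rx":0,"ry":0,"rz":-1,"x":-0.2,"y":0,"z":0,"gripper":20},
    {"rx":0,"ry":0,"rz":-1,"x":0,"y":0,"z":0,"gripper":20},
    {"rx":0,"ry":0,"rz":-1,"x":0,"y":0,"z":0,"gripper":20},
    {"rx":0,"ry":0,"rz":-1,"x":0,"y":0,"z":0,"gripper":20},
    {"rx":0,"ry":0,"rz":-1,"x":0,"y":0,"z":0,"gripper":20},
    {"rx":0,"ry":0,"rz":-1,"x":0,"y":0,"z":0,"gripper":20},
  ],
)

```text
time: 15.0
tcp_pos: [0.3944, -0.3241, 0.2815]
tool_rot: [-89.8, 55.9, 128.7]
wrist_force: [-1.1, 0.3, -0.7]
grip_width: 0.0303
```

```bash
python3 - <<'E'
from h import *
M=np.array([.4232,-.336,.2])
x=-hd(-50)*.7071+D*.7071; Rt=mk(x,hd(-50)); plan(M-.026*x,Rt); print(cur()[0])
im=get("wrist"); cv2.imwrite("pics/w8.png",im['color'])
E
```

```text
joints [-51.8  34.2  74.5  -0.3 105.4  -0.3] F [-1.1  0.3 -0.7] T 15.0
world d [ 0.0406 -0.026  -0.0632] tool shift units now [ 0.67  1.83 -0.39] after turn [ 0.3   1.93 -0.36] rotvec units [-0.15 -0.11 -1.37]
[ 0.39444809 -0.32412515  0.28153663]
```

View pics/w8.png

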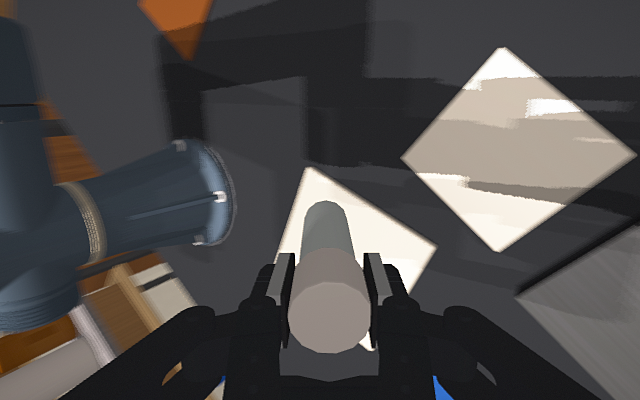

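```bash
python3 - <<'E'
from h import *
im=get("wrist")
for n,p in (("tile",[.423,-.336,.008]),("big",[.2187,-.2835,.008]),("base",[0,0,0])): print(n,proj(im,p))
E
```

```text
tile (np.float64(499.4231500065842), np.float64(157.712177590674))
big (np.float64(353.7470272246905), np.float64(236.76676930226313))
base (np.float64(197.27574104269235), np.float64(192.39883124313587))
```

move_arm(
  steps=[
    {"rx":0,"ry":0,"rz":-0.7,"x":0,"y":0,"z":0,"gripper":20},
    {"rx":-0.15,"ry":-0.1,"rz":-0.65,"x":0,"y":0,"z":0,"gripper":20},
    {"rx":0,"ry":0,"rz":0,"x":0.1,"y":0.5,"z":-0.1,"gripper":20},
    {"rx":0,"ry":0,"rz":0,"x":0.1,"y":0.7,"z":-0.15,"gripper":20},
    {"rx":0,"ry":0,"rz":0,"x":0.1,"y":0.6,"z":-0.1,"gripper":20},
    {"rx":0,"ry":0,"rz":0,"x":0,"y":0,"z":0,"gripper":20},
  ],
)

```text
time: 15.85
tcp_pos: [0.4338, -0.3513, 0.2155]
tool_rot: [-90.2, 45.4, 129.7]
wrist_force: [0.7, -0.8, -0.6]
grip_width: 0.0305
```

```bash
python3 - <<'E'
from h import *
M=np.array([.4232,-.336,.2])
x=-hd(-50)*.7071+D*.7071; Rt=mk(x,hd(-50)); plan(M-.026*x,Rt); print(cur()[0])
E
```

```text
joints [-5.040e+01  4.710e+01  6.400e+01 -1.000e-01  1.135e+02 -3.000e-01] F [ 0.7 -0.8 -0.6] T 15.85
world d [0.0012 0.0012 0.0029] tool shift units now [-0.05 -0.05 -0.04] after turn [-0.05 -0.05 -0.04] rotvec units [-0.01 -0.03 -0.05]
[ 0.43382341 -0.35128803  0.21545622]
```

move_arm(
  steps=[
    {"rx":0,"ry":0,"rz":0,"x":-0.05,"y":-0.06,"z":-0.04,"gripper":20},
    {"rx":0,"ry":0,"rz":0,"x":0,"y":0,"z":0,"gripper":20},
    {"rx":0,"ry":0,"rz":0,"x":0,"y":0,"z":0,"gripper":20},
    {"rx":0,"ry":0,"rz":0,"x":0,"y":0,"z":0,"gripper":20},
  ],
)

```text
time: 16.35
tcp_pos: [0.4345, -0.3498, 0.2219]
tool_rot: [-90.2, 45.7, 129.7]
wrist_force: [0.0, -0.5, 0.3]
grip_width: 0.0306
```

```bash
python3 - <<'E'
from h import *
M=np.array([.4232,-.336,.2])
x=-hd(-50)*.7071+D*.7071; Rt=mk(x,hd(-50)); plan(M-.026*x,Rt); 
pc,Rc,s=cur();print(pc, s['joint_vel'].round(2))
a=Rc.as_matrix()[:,0]; mid=pc+.026*a; print("mid pred",mid,"tilt",np.degrees(np.arccos(-a[2])))
im=get("wrist"); cv2.imwrite("pics/w9.png",im['color'])
print("foot,mid,cap px",proj(im,mid+.059*a),proj(im,mid),proj(im,mid-.059*a))
P=cloud(im); q=(P-pc)@Rc.as_matrix()
m=(abs(q[...,1])<.02)&(abs(q[...,2])<.03)&(q[...,0]>-.06)&(q[...,0]<.12)&(im['depth']>0)
Q=q[m]
for lo in np.arange(-.035,.1,.01):
  k=(Q[:,0]>lo)&(Q[:,0]<lo+.01)
  if k.sum()>15: print(round(lo,3),k.sum(),"y range",Q[k,1].min().round(4),Q[k,1].max().round(4),"y mean",Q[k,1].mean().round(4),"zmin",np.percentile(Q[k,2],5).round(4))
for n in("top","side"):
  im=get(n); cv2.imwrite(f"pics/{n}9.png",im['color'])
E
```

```text
joints [-5.030e+01  4.660e+01  6.400e+01  0.000e+00  1.138e+02 -1.000e-01] F [ 0.  -0.5  0.3] T 16.35
world d [ 0.0005 -0.0003 -0.0035] tool shift units now [ 0.05  0.07 -0.  ] after turn [ 0.05  0.07 -0.  ] rotvec units [-0.01 -0.03 -0.09]
[ 0.43451473 -0.34976948  0.22187613] [ 0.03 -0.46  0.08  0.02 -0.07  0.06]
mid pred [ 0.42292695 -0.33579071  0.20326653] tilt 44.294988431374065
foot,mid,cap px (np.float64(329.27489665580975), np.float64(212.63367874828208)) (np.float64(329.50755368550466), np.float64(249.06344403397938)) (np.float64(329.94456600159447), np.float64(317.491447791204))
-0.035 6135 y range -0.0199 0.02 y mean -0.0004 zmin -0.0143
-0.025 1286 y range -0.02 0.02 y mean -0.0004 zmin -0.0152
-0.015 1008 y range -0.02 0.0199 y mean -0.0003 zmin -0.0151
-0.005 295 y range -0.0199 0.0197 y mean -0.001 zmin -0.0143
0.005 425 y range -0.0152 0.0125 y mean -0.0019 zmin -0.0134
0.015 372 y range -0.0154 0.0123 y mean -0.002 zmin -0.0134
0.025 318 y range -0.0156 0.0121 y mean -0.0022 zmin -0.0134
0.035 265 y range -0.0158 0.0118 y mean -0.0022 zmin -0.0135
0.045 244 y range -0.0159 0.0114 y mean -0.003 zmin -0.0134
0.055 207 y range -0.0163 0.0113 y mean -0.0029 zmin -0.0135
0.065 105 y range -0.0163 0.0106 y mean -0.0032 zmin -0.0134
```

View pics/w9.png

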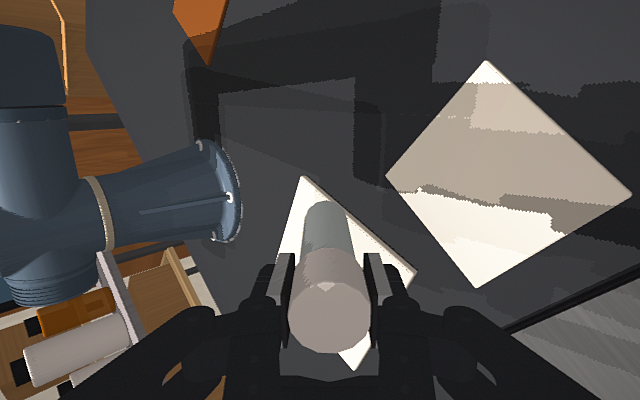

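View pics/top9.png

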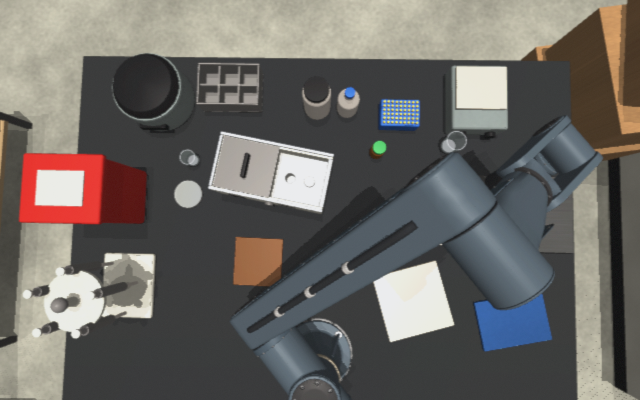

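View pics/side9.png

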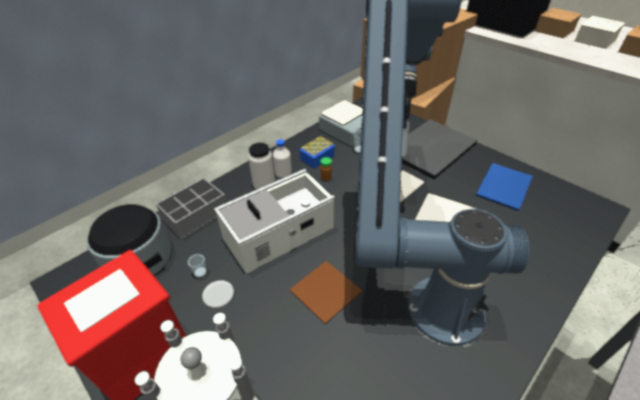

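move_arm(
  steps=[
    {"rx":0,"ry":0,"rz":0,"x":0.06,"y":0.06,"z":0,"gripper":20},
    {"rx":0,"ry":0,"rz":0,"x":0,"y":0,"z":0,"gripper":20},
    {"rx":0,"ry":0,"rz":0,"x":0,"y":0,"z":0,"gripper":20},
    {"rx":0,"ry":0,"rz":0,"x":0,"y":0,"z":0,"gripper":20},
  ],
)

```text
time: 17.0
tcp_pos: [0.4345, -0.3497, 0.2175]
tool_rot: [-90.2, 45.6, 129.7]
wrist_force: [0.4, 1.0, -0.4]
grip_width: 0.0303
```

```bash
python3 - <<'E'
from h import *
for i in range(3):
  pc,Rc,s=cur(); a=Rc.as_matrix()[:,0]; b=a*.026-.0022*Rc.as_matrix()[:,1]; print("mid",(pc+b).round(4),"tilt",np.degrees(np.arccos(-a[2])).round(1),s['joint_vel'].round(2),s['grip_width'],s['time']); im=get("top")
P=cloud(im); print("cover z / vial z / well z", np.median(P[180:184,307:311,2]).round(4),np.median(P[174:178,289:292,2]).round(4))
cv2.imwrite("pics/t10.png",cv2.resize(im['color'][115:225,190:350],None,fx=5,fy=5))
im=get("wrist"); pc,Rc,s=cur(); q=(cloud(im)-pc)@Rc.as_matrix()
m=(abs(q[...,1])<.02)&(abs(q[...,2])<.02)&(q[...,0]>.005)&(q[...,0]<.12)&(im['depth']>0); print("foot extent along x",np.percentile(q[m][:,0],[95,99,100]).round(4))
E
```

```text
mid [ 0.4219 -0.3345  0.2004] tilt 44.4 [-0.02 -0.   -0.03  0.03  0.01 -0.09] 0.03026274078897624 17.0
mid [ 0.4218 -0.3346  0.2004] tilt 44.4 [-0.01 -0.11 -0.04 -0.01 -0.   -0.01] 0.030241380614299544 17.05
mid [ 0.4219 -0.3346  0.2005] tilt 44.4 [ 0.11 -0.09 -0.04 -0.09  0.02  0.04] 0.030593233556251407 17.1
cover z / vial z / well z 0.0895 0.0196
foot extent along x [0.0654 0.0698 0.0716]
```

View pics/t10.png

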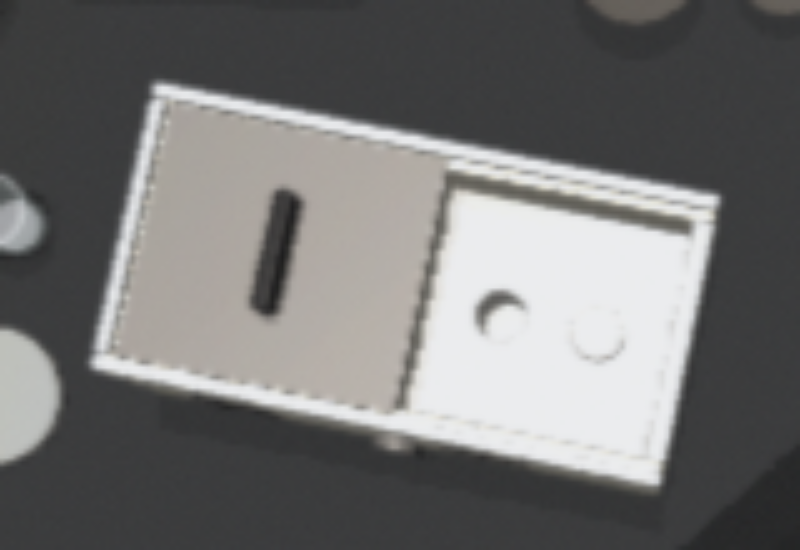

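```bash
python3 - <<'E'
from cell import arm
print(arm.hand_in())
E
```

```text
the job is handed in; nothing more can be done
None
```

The cover is slid open, and the tall tube is out of its well and held still over the middle of the smaller white tile. I handed the job in at about 17 s of the 51 s allowed; no verdict was reported.

- **Cover:** I slid it about 141 mm, until the force rose to 13 N at the stop; it had started about 14 mm open. In the last top image it lies over the deck with the compartment clear.
- **Tube:** it was in the well at local y = -50 mm, and I gripped it by the cap. My last computed position for its middle is (0.422, -0.335, 0.200) m. The tile centre is (0.423, -0.336) m.
- **Lean:** the tool was tilted 44.4°. Wrist depth showed the tube about 1° off the tool axis, so it leans about 45–46°, cap up.
- **Steadiness:** joint speeds were near zero and the grip held at 30 mm. Wrist force was about 1 N or less, so the tube is touching nothing else.
- **Surroundings:** the vial top still reads 0.0895 m, so it is seated in its well. The bystanders I could see in the last images are where they stood. The arm hid part of the bench from the top camera, including the tile.

Two things differed from plan. The outward lean would have put joint 5 near its lower limit, so I leaned the tube the other way, cap away from the base. The wrist camera saw only to within about 14 mm of the foot, so the tube's length in the grip rests on the known grasp height.

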